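# Balloon stick in its stand, then the heaviest tin held up

## Robot

A 6-joint arm with a two-finger parallel gripper is mounted at the origin on the work surface. World frame = base frame: x ahead of the robot, y to its left, z up, the work surface at z = 0. Lengths are in m, angles in rad, forces in N, time in s.
With the tool pointing down it reaches from about 0.35 to 0.775 m from the base axis. Payload 7.3 kg.
Tool frame: the origin (TCP) lies midway between the tips of the shut fingers; the grasp point (between the pads) lies 19 mm behind it (robot.tcp_to_grasp is the distance from the TCP to the grasp point, in m); z points along the fingers, y is the line along which they close (so a half turn about z gives the same grasp; the last joint's range is limited). The gripper opens to 92 mm and grips with 3 to 60 N. Pads are 19 mm wide; open, the fingers measure 130 mm over their backs; the gripper's body (75 mm by 190 mm) begins 47 mm behind the grasp point.
Start: joints at [1.14, 0.342, 1.524, -0, 1.275, -0.146], TCP at [0.147, 0.504, 0.227] pointing down, gripper open.
Joint ranges: [-2.53, 2.53], [-0.77, 2.02], [0.04, 2.7], [-1, 4.14], [0.28, 2.66], [-3.11, 3.11]. Speed limits (rad/s): [2.57, 2.57, 3.14, 3.14, 3.14, 3.14].

## Interface

Orientations are given as [roll, pitch, yaw] about the fixed x, y, z axes, in that order (R = Rz(yaw) Ry(pitch) Rx(roll)).
In Python, from cell import readout, cams, ticket, robot gives the robot as it stands. The module is installed in compiled form; this text tells all that it offers.
- The arm moves only by the tool jog_arm, never from a script. Its argument "plan" is a list of rows, each a list of 5 numbers: the shift along the world's x, y, z each as a share of 0.08 m, from -1 to 1, then the turn about the world's z as a share of 90 degrees, from -1 to 1, then the opening, from -1 (shut) to 1 (fully open). A call has 1 to 12 rows; each row is the pose to reach, as a shift and turn from the pose commanded when the call began; what a row does not reach only later rows make up. A row lasts 1/10 s, in which the tool goes at most 50 mm and 8.59 degrees, less where a joint would pass 70% of its speed; a pose out of reach is approached as far as the arm can. A call with a number of a shift or a turn outside -1 to 1 is refused whole. A call with a gripper value outside its range is refused whole. The fingers move at their own pace and stop on an object; "squeeze" is the grip in N (left out, the last holds). Time passes only in rows, so rows that repeat a pose let the fingers close. It gives the time, the measured TCP pose, the force, the opening and the grip force at its end, in the units of the state.
- readout.observe(): the state, without advancing time (a new reading comes with each control period).
- cams.read_camera(name): name is "scene" or "top"; returns the picture (420x560x3 uint8, blue, green, red); there is no depth.
- cams.calibration(name): a dict with "K" (3x3 intrinsics, pixels), "k1" (the pictures are not rectified: a ray, as slopes to the right and down, at radius r is drawn at 1 + k1 r^2 times it, then the intrinsics apply), "world_from_camera" (4x4, takes a point from camera to world coordinates). Camera axes: x right, y down, z forward; pixel columns grow to the right and rows downward; lengths in m; the calibration is good to about 2 mm. A picture is of the moment at which its call begins. calibration takes no time and is no camera call.
- ticket.hand_in(): hands the job in; it is judged then, once.
The state is a dict: "time": time; "qpos": joint angles; "qvel": joint speeds; "joint_efforts": joint torques, N m; "tool_pos": TCP position; "tool_rot": TCP orientation; "contact_force": force on the tool from outside, world axes, zero at the start; "torque": the same for the moment, N m; "opening": finger opening in m; "grip_force": force on a finger pad.
Only numpy, scipy, OpenCV 4.12 (cv2) and the standard library are available. Lean on these libraries where they do the work, as an engineer would, in place of code of your own. Each camera call takes 0.05 s, during which the arm holds its last target. There are 200 camera calls.

## Task

To set up a party balloon, take the yellow-cupped balloon stick from the white rack, put its lower end down through the eyelet of the purple stand until it rests on the foot, and let go. Then heft the three identical tins to find the heaviest by feel, leaving the other two standing upright where they were, and finish while still holding the heaviest upright and steady, at least 12 cm above the table and touching only the gripper, so I can tie the ribbon to it. Do not tip any tin over or disturb the lantern, dish or pump.

Things in the scene. Friction and masses are not known exactly. Their poses are not given: they have to be found in the camera images.
- stick: Balloon stick, 190 mm, 30 g: white shaft 8 mm thick; top end a yellow cup, a cylinder 30 mm across, 24 mm high (166 to 190 mm above the lower end; grip it there from above). Starts upright in the rack's end hole, 9.5 mm wide, 40 mm deep, lower end 10 mm above the table. Origin: centre of the flat lower end; z up the shaft to the cup.
- rack: White plastic rack fixed to the table, 60 (x) by 220 (y) by 50 mm high. Origin: centre of its underside, z up. The loose yellow-cupped stick is at y = -80 mm of its frame; two fixed sticks of the same shape, pink at y = +25 and blue at y = +90 mm, stay in it (tops 200 mm above the table). Dark slots in its top are only marks.
- stand: Purple balloon stand fixed to the table: round foot 84 mm across and 8 mm thick, a mast at +x of its own frame (30 to 38 mm from the axis, 80 mm high) that carries a white eyelet ring over the foot's centre. Origin: centre of its underside, z up.
- eyelet (a point): Centre of the upper mouth of the stand's eyelet, 80 mm above the table: vertical hole 14 mm wide; ring 26 mm across, 8 mm thick. Straight below on the foot is a white socket ring, 14 mm wide inside, 24 outside, from 8 to 16 mm height, that takes the lower end; the seated stick rests with its end 8 mm above the table and may lean 0.1 rad.
- mat: Thin cork mat fixed to the table, 270 by 270 mm, 4 mm thick, on which the three tins stand. Origin: centre of its underside.
- tin_1: One of three closed tins that look exactly alike: plain upright cylinder 60 mm across, 90 mm high, mint green with brass lid; grip it anywhere on its side. 0.2 to 0.65 kg; the heaviest outweighs each other one by at least 0.12 kg, and which it is varies. 30 mm or more free around it. Origin: centre of the underside; z up its axis.
- tin_2: One of three closed tins that look exactly alike: plain upright cylinder 60 mm across, 90 mm high, mint green with brass lid; grip it anywhere on its side. 0.2 to 0.65 kg; the heaviest outweighs each other one by at least 0.12 kg, and which it is varies. 30 mm or more free around it. Origin: centre of the underside; z up its axis.
- tin_3: One of three closed tins that look exactly alike: plain upright cylinder 60 mm across, 90 mm high, mint green with brass lid; grip it anywhere on its side. 0.2 to 0.65 kg; the heaviest outweighs each other one by at least 0.12 kg, and which it is varies. 30 mm or more free around it. Origin: centre of the underside; z up its axis.
- lantern: Clear glass lantern with dark metal frame and a hinged door, 90 by 90 mm, 187 mm high, loose. Bystander. Origin: centre of its underside.
- dish: Pink ceramic dish, 90 mm across, 28 mm high, loose. Bystander. Origin: centre of its underside.
- pump: Purple hand pump standing upright, foot 64 mm across, 207 mm high, with a T handle 88 mm long along its y, loose and easily tipped. Bystander. Origin: centre of its underside.
Things that resemble listed ones, but are neither listed nor needed, are in the scene too. Leave any turquoise look-alike of the tin_2 alone. What is shaped like the tin_1 but orange is not meant.

How it is judged:
By the outcome, as a careful person would: the job done as asked, in the order asked, and still so for the second after the job is handed in, while the arm keeps its last pose, push and grip.
It also fails if it takes over 72 s, if anything falls off the work surface, if the arm or the gripper's body presses on something with over 40 N, if the wrist force passes 120 N, or if a joint passes its speed limit or range.

## Working session

There is one attempt and no reset: what is moved stays moved. The work goes in short steps, Python scripts to look and compute and a tool call to move; the robot and the scene stay as the last step left them, time stands still between calls to the robot, and variables do not carry over. Pictures are saved under pics/ and viewed, at most 10 in all, crops included, and the job is handed in when it is done.

Besides the shell and the picture viewer there is one more tool, called as name([rows], argument=value, ...), one row to a line, values as JSON. jog_arm: Moves the arm, as the interface text tells. Shift numbers are shares of 0.08 m and turn numbers shares of 90 degrees, none past 1 either way. Its arguments: {"type":"object","properties":{"plan":{"type":"array"},"squeeze":{"type":"number"}},"required":["plan"]}

```bash
mkdir -p pics; python3 - <<'E'
from cell import readout,cams,robot
import cv2
for n in("scene","top"):
    cv2.imwrite(f"pics/{n}0.png",cams.read_camera(n)); c=cams.calibration(n); print(n,c)
print(readout.observe(),robot.tcp_to_grasp)
E
```

```text
scene {'K': array([[503.26748614,   0.        , 278.79498579],
       [  0.        , 503.26748614, 205.29390979],
       [  0.        ,   0.        ,   1.        ]]), 'k1': -0.0654909028988896, 'world_from_camera': array([[-1.71345810e-01,  5.38965030e-01, -8.24716503e-01,
         1.46597076e+00],
       [ 9.85210328e-01,  9.46749843e-02, -1.42818963e-01,
         1.25230143e-01],
       [ 1.10559509e-03, -8.36990647e-01, -5.47216076e-01,
         7.06088910e-01],
       [ 0.00000000e+00,  0.00000000e+00,  0.00000000e+00,
         1.00000000e+00]])}
top {'K': array([[542.03137492,   0.        , 278.46782343],
       [  0.        , 542.03137492, 217.08562767],
       [  0.        ,   0.        ,   1.        ]]), 'k1': -0.06858245302650244, 'world_from_camera': array([[-0.0212915 , -0.99374118,  0.10965924,  0.40265984],
       [-0.999646  ,  0.01941   , -0.0181968 , -0.03926811],
       [ 0.01595443, -0.11000785, -0.99380266,  1.24025485],
       [ 0.        ,  0.        ,  0.        ,  1.        ]])}
{'time': 0.1, 'qpos': array([ 1.13997447e+00,  3.42650159e-01,  1.52492314e+00, -3.44522305e-05,
        1.27540002e+00, -1.46037451e-01]), 'qvel': array([ 0.0020466 , -0.00122575, -0.00174061,  0.00079025,  0.00145907,
       -0.00113412]), 'joint_efforts': array([ 1.03821516e-03, -4.32001376e+01, -2.44699162e+01,  7.18210987e-02,
        5.25767030e-02, -5.00266879e-05]), 'tool_pos': array([0.14735232, 0.50351602, 0.22611539]), 'tool_rot': array([-3.14022189e+00, -1.68317621e-04,  2.85681819e+00]), 'contact_force': array([ 0.40461609, -0.80514788, -0.21675976]), 'torque': array([ 0.03216828, -0.00660824, -0.00592839]), 'grip_force': 0.0, 'opening': 0.09170028280803945} 0.0188
```

View pics/scene0.png

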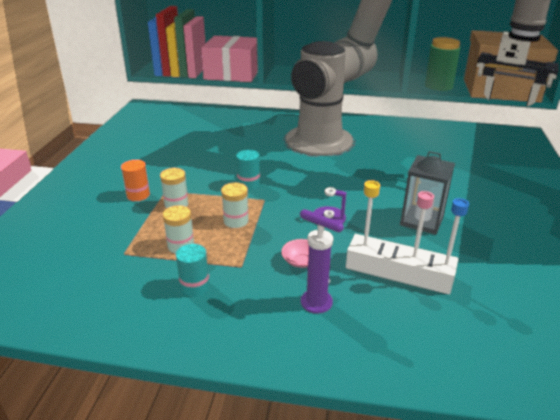

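View pics/top0.png

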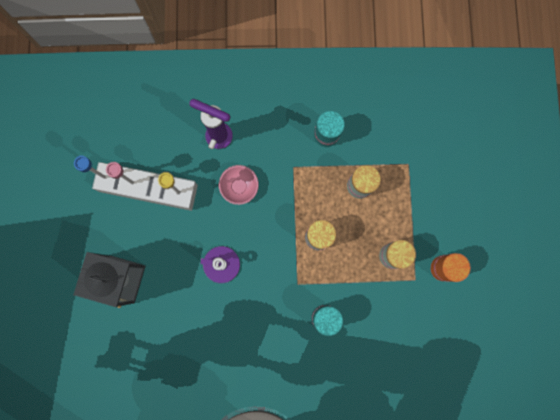

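Scene picture: the yellow cup is at (372,189), with pink (425,200) and blue (460,207) as fixed sticks. The eyelet is at (331,191). The mint tins with brass lids are at (174,175), (235,192) and (178,214). Turquoise look-alikes are at (248,157) and (192,253), and the orange one is at (135,167).
Top picture: yellow cup (166,181), eyelet (220,264), tins (366,179), (321,234) and (400,254). Turquoise at (330,125) and (328,321), orange (455,267), and the pump handle at (210,110). The three brass-lidded mint tins on the mat fit the description. I'll confirm with one enlarged crop.

```bash
cat > h.py <<'E'
import numpy as np,cv2
from cell import cams
C={n:cams.calibration(n) for n in("scene","top")}
def ray(n,uv):
    c=C[n];k=c["k1"];D=np.array([k,0,0,0,0.])
    p=cv2.undistortPoints(np.array([[uv]],float),c["K"],D)[0,0]
    T=c["world_from_camera"];d=T[:3,:3]@[p[0],p[1],1];return T[:3,3],d/np.linalg.norm(d)
def tri(a,b):
    o1,d1=ray("scene",a);o2,d2=ray("top",b)
    s=np.linalg.lstsq(np.c_[d1,-d2],o2-o1,rcond=None)[0]
    p,q=o1+s[0]*d1,o2+s[1]*d2;return (p+q)/2,np.linalg.norm(p-q)*1e3
def atz(n,uv,z):
    o,d=ray(n,uv);return o+d*(z-o[2])/d[2]
def proj(n,P):
    c=C[n];T=np.linalg.inv(c["world_from_camera"])
    return cv2.projectPoints(np.array(P,float).reshape(-1,3),T[:3,:3],T[:3,3],c["K"],np.array([c["k1"],0,0,0,0.]))[0][:,0]
E
python3 - <<'E'
from h import *
S=cv2.imread("pics/scene0.png");T=cv2.imread("pics/top0.png")
def crop(I,u,v,r=25,s=8): return cv2.resize(I[v-r:v+r,u-r:u+r],(200,200) if r!=25 else (200,200),interpolation=cv2.INTER_CUBIC)
row1=[crop(S,372,195),crop(S,331,195),crop(S,174,190),crop(S,235,205)]
row2=[crop(T,166,181),crop(T,220,264),crop(T,400,254),crop(T,321,234)]
row3=[crop(S,178,230),crop(T,366,179),cv2.resize(T[70:210,90:290],(400,200)[:2])]
cv2.imwrite("pics/crop.png",np.vstack([np.hstack(row1),np.hstack(row2),np.hstack(row3)]))
for n,I in(("scene",S),("top",T)):
    h=cv2.cvtColor(I,cv2.COLOR_BGR2HSV)
    m=cv2.inRange(h,(18,110,110),(32,255,255))
    k,_,st,ce=cv2.connectedComponentsWithStats(m)
    for i in range(1,k):
        if st[i,4]>60: print(n,st[i],ce[i].round(1))
E
```

```text
scene [166  23  14  54 448] [172.4  50. ]
scene [434  38  25  11 238] [445.8  43.1]
scene [161 168  23  16 306] [172.3 175.7]
scene [364 180  16  17 222] [371.5 187.9]
scene [222 183  25  18 370] [234.  191.3]
scene [163 206  28  20 455] [176.4 215. ]
top [352 166  29  27 623] [365.9 178.9]
top [159 172  15  16 187] [165.8 179.8]
top [308 220  28  29 636] [321.3 233.8]
top [387 240  28  28 635] [400.7 253.7]
```

View pics/crop.png

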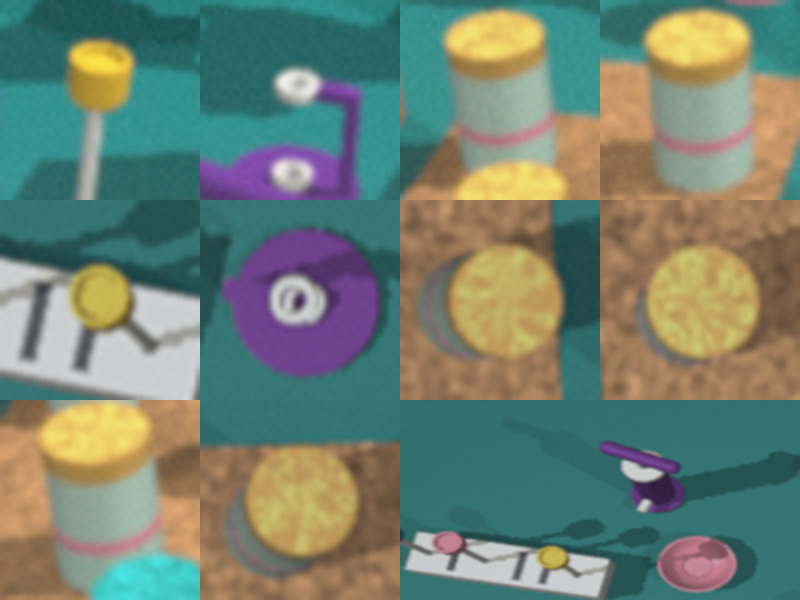

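The crops confirm the yellow cup on a thin shaft in the rack's end hole, the white eyelet over the purple foot, and three mint tins with brass lids and a pink band. The pump handle and dish lie off to the side. Next I triangulate.

```bash
python3 - <<'E'
from h import *
for n,a,b in(("cup",(371.9,184),(165.6,179.9)),("eye",(330.4,190.6),(219.4,263.6)),("A",(172.4,173.9),(400.9,253.7)),("B",(234.1,188.9),(321.4,233.8)),("C",(176.6,213.3),(366,178.9))):
    p,e=tri(a,b); print(n,p.round(4),round(e,1))
# known-height checks
print("cup@.2",atz("top",(165.6,179.9),.2).round(4),atz("scene",(371.9,184),.2).round(4))
for e in [(219.4,263.6)]: print("eye@.08",atz("top",e,.08).round(4),atz("scene",(330.4,190.6),.08).round(4))
print("socket scene",atz("scene",(306+23-.4,170+43.5-.4),.016).round(4))
# foot centre in top from purple
I=cv2.imread("pics/top0.png");h=cv2.cvtColor(I,cv2.COLOR_BGR2HSV)
m=cv2.inRange(h,(125,60,40),(160,255,255));m[:230]=0
c=max(cv2.findContours(m,0,1)[0],key=cv2.contourArea);
print(cv2.fitEllipse(cv2.convexHull(c)),"foot",atz("top",cv2.fitEllipse(cv2.convexHull(c))[0],.008).round(4))
# rings overlay: two zooms
T=cv2.resize(I[249:279,205:235],(600,600),interpolation=cv2.INTER_CUBIC)
S=cv2.imread("pics/scene0.png")
cv2.imwrite("pics/eye.png",np.hstack([cv2.resize(I[252:276,208:232],(400,400),interpolation=cv2.INTER_CUBIC),cv2.resize(S[180:228,310:358],(400,400),interpolation=cv2.INTER_CUBIC)]))
print("dish/pump/lantern approx",atz("top",(238,185),.02),atz("top",(210,110),.2),atz("top",(190,102),.2),atz("top",(230,116),.2), atz("top",(110,278),.1))
E
```

```text
cup [0.5947 0.1603 0.1992] 0.9
eye [0.4332 0.0698 0.0768] 3.8
A [ 0.4456 -0.3192  0.0917] 0.9
B [ 0.4916 -0.1503  0.0934] 0.9
C [ 0.6086 -0.2506  0.0907] 1.2
cup@.2 [0.5945 0.1597 0.2   ] [0.5959 0.1607 0.2   ]
eye@.08 [0.4334 0.0676 0.08  ] [0.4381 0.0719 0.08  ]
socket scene [0.4392 0.0713 0.016 ]
((220.4970703125, 263.97314453125), (35.853065490722656, 38.08308029174805), 109.94104766845703) foot [0.4344 0.0717 0.008 ]
dish/pump/lantern approx [0.61265833 0.02903948 0.02      ] [0.73314041 0.07256132 0.2       ] [0.75035637 0.11216377 0.2       ] [0.72012296 0.03312111 0.2       ] [0.40693699 0.29570903 0.1       ]
```

View pics/eye.png

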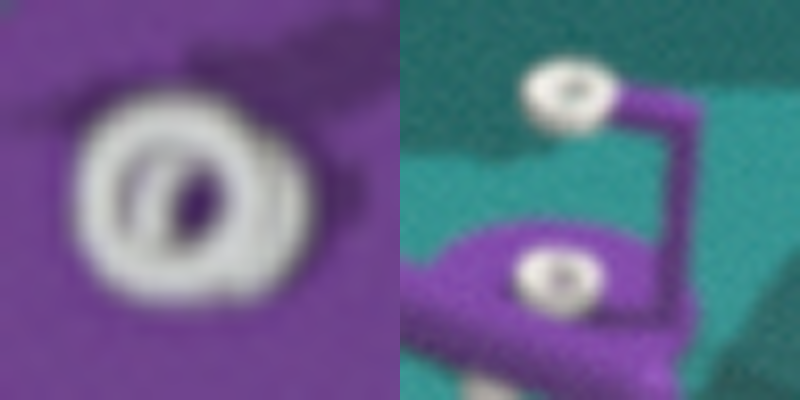

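```bash
python3 - <<'E'
from h import *
print(tri((330.2,190.1),(217.97,263.4)),atz("top",(217.97,263.4),.08),atz("scene",(330.2,190.1),.08))
print(tri((328.9,212.7),(220.7,263.8)),atz("top",(220.7,263.8),.016),atz("scene",(328.9,212.7),.016))
E
```

```text
(array([0.4338574 , 0.0709558 , 0.07872622]), np.float64(0.4177342179052441)) [0.43384502 0.07062656 0.08      ] [0.43589947 0.07127074 0.08      ]
(array([0.43454597, 0.07121887, 0.014027  ]), np.float64(0.9749214641508214)) [0.43454667 0.07055539 0.016     ] [0.43737114 0.07185098 0.016     ]
```

jog_arm([
  [0, 0, 0.5, 0, 1],
  [0.933, -0.717, 0.5, 0, 1],
  [0.933, -0.717, 0.5, 0, 1],
  [0.933, -0.717, 0.5, 0, 1],
], squeeze=12)

```text
time: 0.5
tool_pos: [0.2253, 0.444, 0.2666]
tool_rot: [-3.141, 0.002, 2.852]
contact_force: [-0.7, -0.4, -0.3]
opening: 0.0914
grip_force: 0.0
```

jog_arm([
  [0.933, -0.717, 0, 0, 1],
  [0.933, -0.717, 0, 0, 1],
  [0.933, -0.717, 0, 0, 1],
])

```text
time: 0.8
tool_pos: [0.2997, 0.3868, 0.2663]
tool_rot: [-3.14, 0.001, 2.852]
contact_force: [-1.0, 1.2, 0.4]
opening: 0.0917
grip_force: 0.0
```

jog_arm([
  [0.933, -0.717, 0, 0, 1],
  [0.933, -0.717, 0, 0, 1],
  [0.933, -0.717, 0, 0, 1],
])

```text
time: 1.1
tool_pos: [0.3741, 0.3298, 0.2662]
tool_rot: [-3.141, 0.001, 2.852]
contact_force: [-0.2, 0.2, -0.2]
opening: 0.092
grip_force: 0.0
```

jog_arm([
  [0.933, -0.717, 0, 0, 1],
  [0.933, -0.717, 0, 0, 1],
  [0.933, -0.717, 0, 0, 1],
])

```text
time: 1.4
tool_pos: [0.4485, 0.2728, 0.266]
tool_rot: [-3.141, 0.0, 2.853]
contact_force: [-1.0, 0.6, 0.1]
opening: 0.0919
grip_force: 0.0
```

jog_arm([
  [0.933, -0.717, 0, 0, 1],
  [0.933, -0.717, 0, 0, 1],
  [0.933, -0.717, 0, 0, 1],
])

```text
time: 1.7
tool_pos: [0.5229, 0.2156, 0.2658]
tool_rot: [-3.141, 0.0, 2.853]
contact_force: [0.1, 0.9, -0.6]
opening: 0.0916
grip_force: 0.0
```

jog_arm([
  [0.933, -0.717, 0, 0, 1],
  [0.933, -0.717, 0, 0, 1],
  [0.933, -0.717, 0, 0, 1],
  [0.933, -0.717, 0, 0, 1],
])

```text
time: 2.1
tool_pos: [0.5945, 0.1611, 0.2659]
tool_rot: [3.141, -0.002, 2.857]
contact_force: [-0.8, -0.5, -0.0]
opening: 0.0923
grip_force: 0.0
```

jog_arm([
  [0, -0.01, -0.5, 0, 1],
  [0, -0.01, -1, 0, 1],
  [0, -0.01, -1, 0, 1],
])

```text
time: 2.4
tool_pos: [0.5906, 0.1607, 0.1817]
tool_rot: [-3.138, -0.011, 2.859]
contact_force: [-0.5, -0.8, -0.1]
opening: 0.0916
grip_force: 0.0
```

jog_arm([
  [0, 0, -0.22, 0, 1],
  [0, 0, -0.22, 0, 1],
  [0, 0, -0.22, 0, -1],
  [0, 0, -0.22, 0, -1],
  [0, 0, -0.22, 0, -1],
  [0, 0, -0.22, 0, -1],
  [0, 0, -0.22, 0, -1],
  [0, 0, -0.22, 0, -1],
  [0, 0, -0.22, 0, -1],
  [0, 0, -0.22, 0, -1],
])

```text
time: 3.4
tool_pos: [0.5953, 0.1589, 0.1691]
tool_rot: [3.142, -0.0, 2.857]
contact_force: [-0.6, 0.3, 0.2]
opening: 0.0325
grip_force: 0.0
```

jog_arm([
  [0, 0, 0, 0, -1],
  [0, 0, 0, 0, -1],
  [0, 0, 0, 0, -1],
  [0, 0, 0, 0, -1],
  [0, 0, 0, 0, -1],
])

```text
time: 3.9
tool_pos: [0.5953, 0.1589, 0.1691]
tool_rot: [-3.142, -0.0, 2.857]
contact_force: [0.0, 0.4, -0.7]
opening: 0.0296
grip_force: 12.0
```

jog_arm([
  [0, 0, 0.25, 0, -1],
  [0, 0, 0.5, 0, -1],
  [0, 0, 0.75, 0, -1],
  [0, 0, 1, 0, -1],
  [0, 0, 1, 0, -1],
])

```text
time: 4.4
tool_pos: [0.5966, 0.1591, 0.2521]
tool_rot: [3.139, 0.005, 2.857]
contact_force: [0.8, -0.7, -0.7]
opening: 0.0297
grip_force: 12.0
```

jog_arm([
  [0, 0, 0.3, 0, -1],
  [-0.3, -0.18, 0.3, 0, -1],
  [-0.6, -0.36, 0.3, 0, -1],
  [-1, -0.55, 0.3, 0, -1],
  [-1, -0.55, 0.3, 0, -1],
])

```text
time: 4.9
tool_pos: [0.5116, 0.1137, 0.272]
tool_rot: [-3.14, -0.004, 2.856]
contact_force: [-0.2, -0.7, 0.2]
opening: 0.0299
grip_force: 12.0
```

jog_arm([
  [-0.3, -0.18, 0, 0, -1],
  [-0.6, -0.36, 0, 0, -1],
  [-1, -0.55, 0, 0, -1],
  [-1, -0.55, 0, 0, -1],
  [-1, -0.55, 0, 0, -1],
  [-1, -0.55, 0, 0, -1],
  [-1, -0.55, 0, 0, -1],
])

```text
time: 5.6
tool_pos: [0.4362, 0.0712, 0.2728]
tool_rot: [3.141, -0.0, 2.857]
contact_force: [0.4, -0.5, -1.2]
opening: 0.0294
grip_force: 12.0
```

```bash
python3 - <<'E'
from h import *
from cell import readout
o=readout.observe();print(o["tool_pos"],o["tool_rot"],o["opening"],o["grip_force"])
S=cams.read_camera("scene");T=cams.read_camera("top");cv2.imwrite("pics/s1.png",S);cv2.imwrite("pics/t1.png",T)
cv2.imwrite("pics/hov.png",np.hstack([cv2.resize(S[130:230,295:368],(438,600),interpolation=cv2.INTER_CUBIC),cv2.resize(T[215:315,190:250],(360,600),interpolation=cv2.INTER_CUBIC)]))
x,y,z=o["tool_pos"]
for n in C: print(n,proj(n,[[x,y,z+.019+.012],[x,y,z+.019-.178],[.4345,.0708,.08]]).round(1))
E
```

```text
[0.43622385 0.07124554 0.27283116] [ 3.14142729e+00 -1.07211326e-04  2.85723023e+00] 0.029439454558143622 11.999998390674591
scene [[336.  101.3]
 [331.  177.9]
 [330.1 189.8]]
top [[205.3 258.8]
 [216.1 261.8]
 [217.9 263.1]]
```

View pics/hov.png

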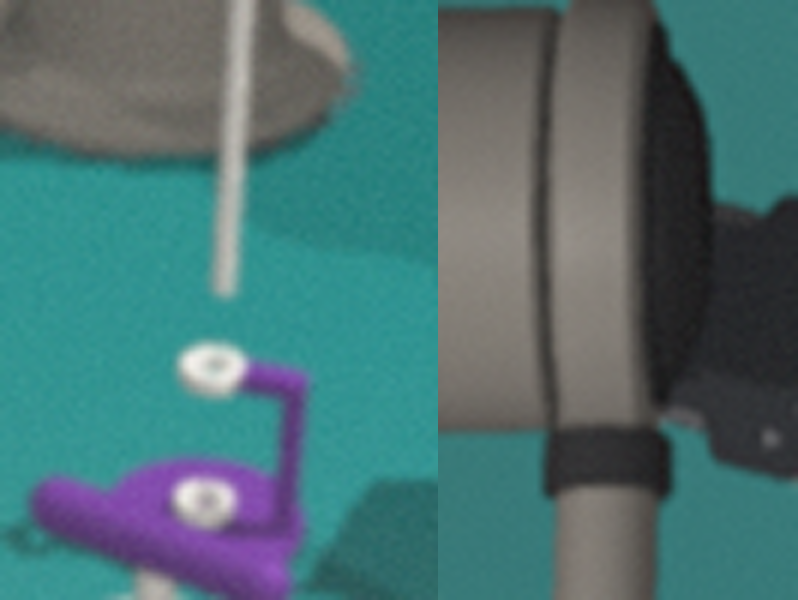

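The crop shows the stick's lower end at scene pixel (332,178.5), with the eyelet mouth at (330.4,190.5). The arm hides the top view. The end sits about 2 mm too far in +y, so I'll correct that, lower to just above the mouth and check again.

jog_arm([
  [0, -0.026, -0.1, 0, -1],
  [0, -0.026, -0.2, 0, -1],
  [0, -0.026, -0.3, 0, -1],
  [0, -0.026, -0.3, 0, -1],
  [0, -0.026, -0.3, 0, -1],
])

```text
time: 6.2
tool_pos: [0.4352, 0.0688, 0.2489]
tool_rot: [-3.142, -0.001, 2.857]
contact_force: [-0.2, -1.1, 0.1]
opening: 0.0296
grip_force: 12.0
```

```bash
python3 - <<'E'
from h import *
from cell import readout
o=readout.observe();x,y,z=o["tool_pos"];print(o["tool_pos"])
S=np.mean([cams.read_camera("scene") for _ in range(6)],0).astype(np.uint8);cv2.imwrite("pics/s2.png",S)
cv2.imwrite("pics/h2.png",cv2.resize(S[170:230,310:360],(500,600),interpolation=cv2.INTER_CUBIC))
print(proj("scene",[[x,y,z+.019-.178],[x,y,z+.019-.1],[.4345,.0708,.08]]).round(1))
g=cv2.cvtColor(S,cv2.COLOR_BGR2HSV)
for v in range(150,189,4):
    s=S[v,320:346].astype(float).min(1); w=np.clip(s-110,0,None); print(v,(w@np.arange(320,346)/w.sum()).round(2) if w.sum() else None)
E
```

```text
[0.43523517 0.06883991 0.24889273]
[[329.4 186.3]
 [331.3 157.2]
 [330.1 189.8]]
150 332.67
154 332.43
158 332.36
162 331.92
166 331.54
170 331.46
174 331.35
178 330.85
182 330.51
186 330.36
```

View pics/h2.png

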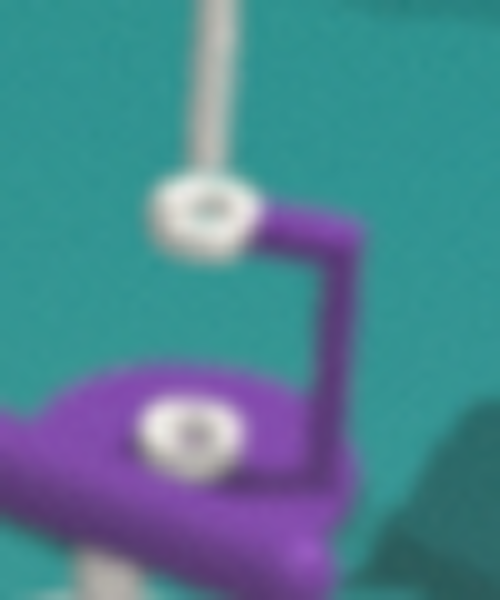

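The crop shows the tip at (330.4,187) and the hole at (330.45,190.3), so they are aligned. Lowering gently.

jog_arm([
  [0, 0, -0.08, 0, -1],
  [0, 0, -0.16, 0, -1],
  [0, 0, -0.24, 0, -1],
  [0, 0, -0.32, 0, -1],
  [0, 0, -0.32, 0, -1],
])

```text
time: 7.0
tool_pos: [0.4347, 0.0688, 0.2224]
tool_rot: [-3.141, -0.002, 2.857]
contact_force: [-0.4, -0.5, -0.5]
opening: 0.0299
grip_force: 12.0
```

jog_arm([
  [0, 0, -0.12, 0, -1],
  [0, 0, -0.24, 0, -1],
  [0, 0, -0.36, 0, -1],
  [0, 0, -0.48, 0, -1],
  [0, 0, -0.48, 0, -1],
  [0, 0, -0.48, 0, -1],
])

```text
time: 7.6
tool_pos: [0.4353, 0.0688, 0.1849]
tool_rot: [-3.142, -0.0, 2.857]
contact_force: [-0.1, -0.5, -0.4]
opening: 0.0296
grip_force: 12.0
```

```bash
python3 - <<'E'
from h import *
S=np.mean([cams.read_camera("scene") for _ in range(4)],0).astype(np.uint8)
cv2.imwrite("pics/h3.png",cv2.resize(S[140:230,305:365],(400,600),interpolation=cv2.INTER_CUBIC))
E
```

```text
(no output)
```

View pics/h3.png

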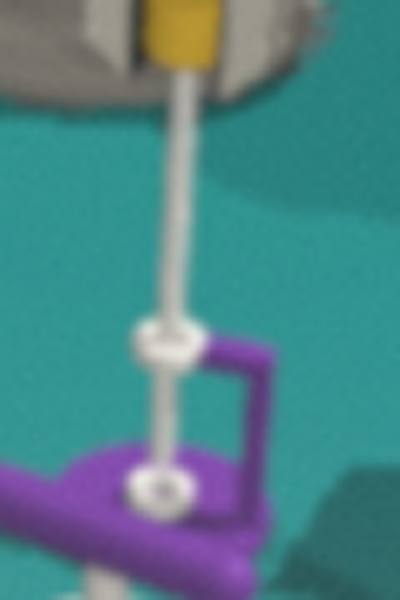

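The shaft is through the eyelet (330,191) and its end is just above the socket at (329,212). I'll lower the rest of the way.

jog_arm([
  [0, 0, -0.06, 0, -1],
  [0, 0, -0.12, 0, -1],
  [0, 0, -0.17, 0, -1],
  [0, 0, -0.21, 0, -1],
  [0, 0, -0.21, 0, -1],
  [0, 0, -0.21, 0, -1],
])

```text
time: 8.4
tool_pos: [0.4353, 0.0688, 0.1683]
tool_rot: [3.142, -0.0, 2.857]
contact_force: [-0.1, 0.3, -0.7]
opening: 0.0296
grip_force: 12.0
```

jog_arm([
  [0, 0, 0, 0, -0.2],
  [0, 0, 0, 0, -0.2],
  [0, 0, 0, 0, -0.2],
  [0, 0, 0, 0, 0.3],
  [0, 0, 0, 0, 0.3],
  [0, 0, 0, 0, 0.6],
  [0, 0, 0, 0, 0.6],
  [0, 0, 0, 0, 0.6],
  [0, 0, 0, 0, 0.6],
])

```text
time: 9.3
tool_pos: [0.4353, 0.0689, 0.1683]
tool_rot: [3.141, 0.0, 2.857]
contact_force: [0.2, -0.9, 0.6]
opening: 0.0729
grip_force: 0.0
```

jog_arm([
  [0, 0, 0.3, 0, 0.6],
  [0, 0, 0.6, 0, 0.6],
  [0, 0, 1, 0, 0.6],
  [0, 0, 1, 0, 0.6],
])

```text
time: 9.7
tool_pos: [0.4374, 0.0689, 0.252]
tool_rot: [3.139, 0.007, 2.857]
contact_force: [0.3, -0.6, -0.3]
opening: 0.0732
grip_force: 0.0
```

```bash
python3 - <<'E'
from h import *
S=np.mean([cams.read_camera("scene") for _ in range(4)],0).astype(np.uint8)
cv2.imwrite("pics/h4.png",cv2.resize(S[130:230,300:370],(420,600),interpolation=cv2.INTER_CUBIC))
m=cv2.inRange(cv2.cvtColor(S,40),(18,110,110),(32,255,255));m[:100]=0;m[:,:300]=0;m[:,400:]=0
k,_,st,ce=cv2.connectedComponentsWithStats(m);print(st[1:],ce[1:])
print(proj("scene",[[.435,.07,.174+.012],[.435,.07,.198]]))
E
```

```text
[[326 143  15  14 182]] [[332.78571429 149.36813187]]
[[332.29390826 150.07462932]
 [332.60083452 145.32247566]]
```

View pics/h4.png

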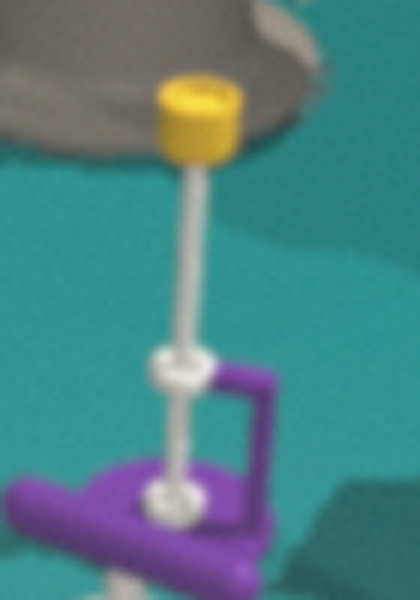

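The stick is seated upright: cup at (333,149), shaft through the eyelet, end in the socket at (329,212). Next is tin B at about (0.492, -0.151).

jog_arm([
  [0.237, -0.4, 0, 0, 1],
  [0.237, -0.917, 0, 0, 1],
  [0.237, -0.917, 0, 0, 1],
])

```text
time: 10.2
tool_pos: [0.4541, -0.0079, 0.2469]
tool_rot: [-3.14, -0.002, 2.853]
contact_force: [0.3, 0.9, -0.8]
opening: 0.0905
grip_force: 0.0
```

jog_arm([
  [0.237, -0.4, 0, 0, 1],
  [0.237, -0.917, 0, 0, 1],
  [0.237, -0.917, 0, 0, 1],
])

```text
time: 10.5
tool_pos: [0.4731, -0.0808, 0.247]
tool_rot: [-3.141, -0.002, 2.853]
contact_force: [0.4, 0.9, 0.4]
opening: 0.0918
grip_force: 0.0
```

jog_arm([
  [0.237, -0.4, 0, 0, 1],
  [0.237, -0.917, 0, 0, 1],
  [0.237, -0.917, 0, 0, 1],
  [0.237, -0.917, -0.5, 0, 1],
  [0.237, -0.917, -1, 0, 1],
  [0.237, -0.917, -1, 0, 1],
  [0.237, -0.917, -1, 0, 1],
])

```text
time: 11.2
tool_pos: [0.4921, -0.15, 0.1685]
tool_rot: [3.141, -0.002, 2.858]
contact_force: [0.5, 0.6, 1.3]
opening: 0.0916
grip_force: 0.0
```

```bash
cat > f.py <<'E'
import numpy as np
from cell import readout,cams
r=[]
for _ in range(16): cams.read_camera("top"); o=readout.observe(); r.append(np.r_[o["contact_force"],o["joint_efforts"][1:3]])
r=np.array(r);print(o["time"],o["tool_pos"],o["opening"],o["grip_force"],r.mean(0).round(2),(r.std(0)/4).round(2))
E
python3 f.py
```

```text
12.0 [ 0.49220266 -0.15126996  0.16828676] 0.09189092453620155 0.0 [  0.21  -0.05   0.29 -42.87 -22.38] [0.14 0.1  0.15 0.13 0.08]
```

jog_arm([
  [0, 0, -0.4, 0, 1],
  [0, 0, -0.8, 0, 1],
  [0, 0, -1, 0, 1],
  [0, 0, -1, 0, 1],
], squeeze=40)

```text
time: 12.4
tool_pos: [0.4907, -0.1506, 0.0861]
tool_rot: [3.141, -0.005, 2.857]
contact_force: [-0.8, 0.3, 0.2]
opening: 0.0917
grip_force: 0.0
```

jog_arm([
  [0, 0, -0.3, 0, 1],
  [0, 0, -0.52, 0, 1],
  [0, 0, -0.52, 0, -0.2],
  [0, 0, -0.52, 0, -0.2],
  [0, 0, -0.52, 0, -0.2],
  [0, 0, -0.52, 0, -0.2],
  [0, 0, -0.52, 0, -0.2],
  [0, 0, -0.52, 0, -0.2],
  [0, 0, -0.52, 0, -0.2],
  [0, 0, -0.52, 0, -0.2],
  [0, 0, -0.52, 0, -0.2],
])

```text
time: 13.5
tool_pos: [0.4928, -0.1515, 0.0478]
tool_rot: [-3.141, 0.002, 2.857]
contact_force: [0.3, -0.2, 6.4]
opening: 0.0603
grip_force: 40.0
```

jog_arm([
  [0, 0, 0.15, 0, -0.2],
  [0, 0, 0.35, 0, -0.2],
  [0, 0, 0.5, 0, -0.2],
  [0, 0, 0.5, 0, -0.2],
  [0, 0, 0.5, 0, -0.2],
  [0, 0, 0.5, 0, -0.2],
])

```text
time: 14.1
tool_pos: [0.4916, -0.151, 0.0861]
tool_rot: [3.141, -0.002, 2.857]
contact_force: [-0.9, 0.0, -4.8]
opening: 0.0603
grip_force: 40.0
```

```bash
python3 f.py
```

```text
14.9 [ 0.49219301 -0.15126465  0.08674158] 0.06012343356306868 39.999031126499176 [ 2.300e-01 -2.000e-02 -5.190e+00 -4.762e+01 -2.054e+01] [0.13 0.14 0.14 0.02 0.01]
```

jog_arm([
  [0, 0, -0.15, 0, -0.2],
  [0, 0, -0.3, 0, -0.2],
  [0, 0, -0.42, 0, -0.2],
  [0, 0, -0.46, 0, -0.2],
  [0, 0, -0.485, 0, -0.2],
  [0, 0, -0.485, 0, -0.2],
  [0, 0, -0.485, 0, -0.2],
])

```text
time: 15.6
tool_pos: [0.4926, -0.1514, 0.048]
tool_rot: [-3.142, 0.001, 2.857]
contact_force: [0.6, 0.4, -5.2]
opening: 0.0602
grip_force: 40.0
```

jog_arm([
  [0, 0, 0, 0, 0.4],
  [0, 0, 0, 0, 0.6],
  [0, 0, 0, 0, 1],
  [0, 0, 0, 0, 1],
  [0, 0, 0, 0, 1],
  [0, 0, 0, 0, 1],
  [0, 0, 0.4, 0, 1],
  [0, 0, 0.7, 0, 1],
  [0, 0, 1, 0, 1],
  [0, 0, 1, 0, 1],
])

```text
time: 16.6
tool_pos: [0.494, -0.152, 0.131]
tool_rot: [-3.141, 0.006, 2.857]
contact_force: [0.2, 0.1, 0.0]
opening: 0.092
grip_force: 0.0
```

jog_arm([
  [0, 0, 0.3, 0, 1],
  [0.73, -0.627, 0.3, 0, 1],
  [0.73, -0.627, 0.3, 0, 1],
  [0.73, -0.627, 0.3, 0, 1],
])

```text
time: 17.0
tool_pos: [0.5523, -0.2035, 0.1508]
tool_rot: [-3.141, 0.001, 2.856]
contact_force: [0.3, -0.5, 0.0]
opening: 0.092
grip_force: 0.0
```

jog_arm([
  [0.4, -0.34, 0, 0, 1],
  [0.73, -0.627, 0, 0, 1],
  [0.73, -0.627, 0, 0, 1],
  [0.73, -0.627, 0, 0, 1],
  [0.73, -0.627, -0.3, 0, 1],
  [0.73, -0.627, -0.3, 0, 1],
])

```text
time: 17.6
tool_pos: [0.6064, -0.2495, 0.1248]
tool_rot: [3.14, -0.007, 2.857]
contact_force: [-0.0, -0.1, -0.3]
opening: 0.0917
grip_force: 0.0
```

jog_arm([
  [0, 0, -0.4, 0, 1],
  [0, 0, -0.8, 0, 1],
  [0, 0, -1, 0, 1],
  [0, 0, -1, 0, 1],
  [0, 0, -1, 0, -0.2],
  [0, 0, -1, 0, -0.2],
  [0, 0, -1, 0, -0.2],
  [0, 0, -1, 0, -0.2],
  [0, 0, -1, 0, -0.2],
  [0, 0, -1, 0, -0.2],
  [0, 0, -1, 0, -0.2],
  [0, 0, -1, 0, -0.2],
])

```text
time: 18.8
tool_pos: [0.6094, -0.2516, 0.0488]
tool_rot: [-3.142, 0.001, 2.857]
contact_force: [-0.2, 1.3, 6.6]
opening: 0.0595
grip_force: 40.0
```

jog_arm([
  [0, 0, 0.15, 0, -0.2],
  [0, 0, 0.35, 0, -0.2],
  [0, 0, 0.5, 0, -0.2],
  [0, 0, 0.5, 0, -0.2],
  [0, 0, 0.5, 0, -0.2],
  [0, 0, 0.5, 0, -0.2],
])

```text
time: 19.4
tool_pos: [0.6085, -0.2513, 0.087]
tool_rot: [3.141, -0.002, 2.857]
contact_force: [0.2, -0.9, -2.8]
opening: 0.0595
grip_force: 40.0
```

```bash
python3 f.py
```

```text
20.2 [ 0.60903287 -0.25157155  0.0879812 ] 0.05913213354282558 39.998887684196234 [-1.400e-01  5.000e-02 -2.840e+00 -6.074e+01 -2.360e+01] [0.08 0.12 0.14 0.03 0.01]
```

jog_arm([
  [0, 0, -0.15, 0, -0.2],
  [0, 0, -0.3, 0, -0.2],
  [0, 0, -0.42, 0, -0.2],
  [0, 0, -0.46, 0, -0.2],
  [0, 0, -0.49, 0, -0.2],
  [0, 0, -0.49, 0, -0.2],
  [0, 0, -0.49, 0, -0.2],
])

```text
time: 20.9
tool_pos: [0.6093, -0.2517, 0.0489]
tool_rot: [-3.141, 0.001, 2.857]
contact_force: [0.5, 0.1, -2.8]
opening: 0.0595
grip_force: 40.0
```

jog_arm([
  [0, 0, 0, 0, 0.4],
  [0, 0, 0, 0, 0.6],
  [0, 0, 0, 0, 1],
  [0, 0, 0, 0, 1],
  [0, 0, 0, 0, 1],
  [0, 0, 0, 0, 1],
  [0, 0, 0.4, 0, 1],
  [0, 0, 0.7, 0, 1],
  [0, 0, 1, 0, 1],
  [0, 0, 1, 0, 1],
])

```text
time: 21.9
tool_pos: [0.6109, -0.2526, 0.1328]
tool_rot: [-3.14, 0.007, 2.857]
contact_force: [-0.2, -0.1, 0.0]
opening: 0.0919
grip_force: 0.0
```

```bash
python3 - <<'E'
from h import *
from cell import readout
o=readout.observe();print(o["qpos"].round(2),o["tool_rot"]); print("orange",atz("top",(457,267),.09),"turq2",atz("top",(328,321),.09))
E
```

```text
[-0.51  0.66  1.25  0.    1.22 -1.79] [-3.14005306  0.0072237   2.85688089]
orange [ 0.41455154 -0.44048658  0.09      ] turq2 [ 0.30800567 -0.15968435  0.09      ]
```

jog_arm([
  [0, 0, 0.3, -0.09, 1],
  [-0.5, -0.2, 0.3, -0.18, 1],
  [-1, -0.43, 0.3, -0.27, 1],
  [-1, -0.43, 0.3, -0.36, 1],
  [-1, -0.43, 0.3, -0.45, 1],
  [-1, -0.43, 0.3, -0.5, 1],
  [-1, -0.43, 0.3, -0.5, 1],
])

```text
time: 22.6
tool_pos: [0.5286, -0.2858, 0.1518]
tool_rot: [-3.141, -0.001, 2.071]
contact_force: [-0.1, 0.5, 0.2]
opening: 0.0923
grip_force: 0.0
```

jog_arm([
  [-0.4, -0.2, 0, -0.09, 1],
  [-0.8, -0.4, 0, -0.18, 1],
  [-1, -0.425, 0, -0.27, 1],
  [-1, -0.425, 0, -0.36, 1],
  [-1, -0.425, 0, -0.45, 1],
  [-1, -0.425, 0, -0.5, 1],
  [-1, -0.425, -0.3, -0.5, 1],
  [-1, -0.425, -0.3, -0.5, 1],
])

```text
time: 23.4
tool_pos: [0.4476, -0.3186, 0.1259]
tool_rot: [-3.137, -0.003, 1.288]
contact_force: [0.9, -0.2, -0.3]
opening: 0.0918
grip_force: 0.0
```

jog_arm([
  [-0.04, 0, 0, 0, 1],
  [-0.04, 0, -0.4, 0, 1],
  [-0.04, 0, -0.8, 0, 1],
  [-0.04, 0, -1, 0, 1],
  [-0.04, 0, -1, 0, 1],
])

```text
time: 23.9
tool_pos: [0.4448, -0.3192, 0.0473]
tool_rot: [-3.138, -0.002, 1.287]
contact_force: [-0.1, -0.7, 0.1]
opening: 0.0915
grip_force: 0.0
```

jog_arm([
  [0, 0, 0, 0, -0.2],
  [0, 0, 0, 0, -0.2],
  [0, 0, 0, 0, -0.2],
  [0, 0, 0, 0, -0.2],
  [0, 0, 0, 0, -0.2],
  [0, 0, 0, 0, -0.2],
  [0, 0, 0, 0, -0.2],
  [0, 0, 0, 0, -0.2],
])

```text
time: 24.7
tool_pos: [0.446, -0.3202, 0.0495]
tool_rot: [3.141, 0.0, 1.286]
contact_force: [-1.4, 0.4, 4.7]
opening: 0.0593
grip_force: 40.0
```

jog_arm([
  [0, 0, 0.15, 0, -0.2],
  [0, 0, 0.35, 0, -0.2],
  [0, 0, 0.5, 0, -0.2],
  [0, 0, 0.5, 0, -0.2],
  [0, 0, 0.5, 0, -0.2],
  [0, 0, 0.5, 0, -0.2],
])

```text
time: 25.3
tool_pos: [0.4454, -0.3196, 0.0881]
tool_rot: [-3.14, -0.001, 1.286]
contact_force: [0.0, -0.5, -1.9]
opening: 0.0593
grip_force: 40.0
```

```bash
python3 f.py
```

```text
26.1 [ 0.44582605 -0.31995597  0.08875526] 0.059639427905621815 39.99901296570897 [ 5.00e-02  1.00e-02 -2.75e+00 -4.97e+01 -2.08e+01] [0.12 0.12 0.14 0.03 0.01]
```

Tins A and C weigh about 0.3 kg each and B about 0.55 kg, so B is the heaviest. I'll put A back and return to B.

jog_arm([
  [0, 0, -0.15, 0, -0.2],
  [0, 0, -0.3, 0, -0.2],
  [0, 0, -0.42, 0, -0.2],
  [0, 0, -0.46, 0, -0.2],
  [0, 0, -0.49, 0, -0.2],
  [0, 0, -0.49, 0, -0.2],
  [0, 0, -0.49, 0, -0.2],
])

```text
time: 26.8
tool_pos: [0.446, -0.3201, 0.0496]
tool_rot: [3.141, 0.0, 1.286]
contact_force: [0.3, 1.5, -2.6]
opening: 0.0594
grip_force: 40.0
```

jog_arm([
  [0, 0, 0, 0, 0.4],
  [0, 0, 0, 0, 0.6],
  [0, 0, 0, 0, 1],
  [0, 0, 0, 0, 1],
  [0, 0, 0, 0, 1],
  [0, 0, 0, 0, 1],
  [0, 0, 0.4, 0, 1],
  [0, 0, 0.7, 0, 1],
  [0, 0, 1, 0, 1],
  [0, 0, 1, 0, 1],
])

```text
time: 27.8
tool_pos: [0.4473, -0.3213, 0.1328]
tool_rot: [3.136, 0.003, 1.286]
contact_force: [-0.8, 0.1, 0.3]
opening: 0.0921
grip_force: 0.0
```

jog_arm([
  [0, 0, 0.3, 0, 1],
  [0.193, 0.7, 0.3, 0, 1],
  [0.193, 0.7, 0.3, 0, 1],
  [0.193, 0.7, 0.3, 0, 1],
])

```text
time: 28.2
tool_pos: [0.4612, -0.2624, 0.1529]
tool_rot: [-3.14, -0.0, 1.289]
contact_force: [-0.8, -0.1, 0.2]
opening: 0.0915
grip_force: 0.0
```

jog_arm([
  [0.193, 0.7, 0, 0, 1],
  [0.193, 0.7, 0, 0, 1],
  [0.193, 0.7, 0, 0, 1],
])

```text
time: 28.5
tool_pos: [0.4767, -0.2075, 0.153]
tool_rot: [-3.141, 0.0, 1.288]
contact_force: [0.0, -0.8, 0.2]
opening: 0.0919
grip_force: 0.0
```

jog_arm([
  [0.193, 0.7, 0, 0, 1],
  [0.193, 0.7, 0, 0, 1],
  [0.193, 0.7, 0, 0, 1],
  [0.193, 0.7, -0.3, 0, 1],
  [0.193, 0.7, -0.3, 0, 1],
])

```text
time: 29.0
tool_pos: [0.4904, -0.153, 0.1273]
tool_rot: [-3.137, -0.0, 1.285]
contact_force: [-0.2, -0.4, 0.2]
opening: 0.0919
grip_force: 0.0
```

jog_arm([
  [0, 0.01, -0.4, 0, 1],
  [0, 0.01, -0.8, 0, 1],
  [0, 0.01, -1, 0, 1],
  [0, 0.01, -1, 0, 1],
  [0, 0.01, -1, 0, -0.2],
  [0, 0.01, -1, 0, -0.2],
  [0, 0.01, -1, 0, -0.2],
  [0, 0.01, -1, 0, -0.2],
  [0, 0.01, -1, 0, -0.2],
  [0, 0.01, -1, 0, -0.2],
  [0, 0.01, -1, 0, -0.2],
  [0, 0.01, -1, 0, -0.2],
])

```text
time: 30.2
tool_pos: [0.4919, -0.1511, 0.0502]
tool_rot: [3.142, 0.0, 1.286]
contact_force: [-3.1, 0.6, 6.2]
opening: 0.0594
grip_force: 40.0
```

jog_arm([
  [0, 0, 0.2, 0, -0.2],
  [0, 0, 0.45, 0, -0.2],
  [0, 0, 0.7, 0, -0.2],
  [0, 0, 0.95, 0, -0.2],
  [0, 0, 1, 0, -0.2],
])

```text
time: 30.7
tool_pos: [0.493, -0.1514, 0.131]
tool_rot: [3.139, 0.0, 1.286]
contact_force: [-0.1, 0.5, -5.1]
opening: 0.0592
grip_force: 40.0
```

jog_arm([
  [0, 0, 0.25, 0, -0.2],
  [0, 0, 0.5, 0, -0.2],
  [0, 0, 0.75, 0, -0.2],
  [0, 0, 0.95, 0, -0.2],
  [0, 0, 1, 0, -0.2],
  [0, 0, 1, 0, -0.2],
  [0, 0, 1, 0, -0.2],
  [0, 0, 1, 0, -0.2],
  [0, 0, 1, 0, -0.2],
  [0, 0, 1, 0, -0.2],
])

```text
time: 31.7
tool_pos: [0.492, -0.1511, 0.209]
tool_rot: [-3.141, -0.0, 1.286]
contact_force: [0.1, 0.0, -5.6]
opening: 0.0594
grip_force: 40.0
```

```bash
python3 f.py; python3 -c "
from h import *
cv2.imwrite('pics/end.png',cams.read_camera('scene'))"
```

```text
32.5 [ 0.49216501 -0.15114906  0.20956015] 0.059029973958657285 39.98944483115338 [ 1.400e-01  2.000e-02 -5.260e+00 -4.493e+01 -2.561e+01] [0.12 0.13 0.13 0.01 0.01]
```

View pics/end.png

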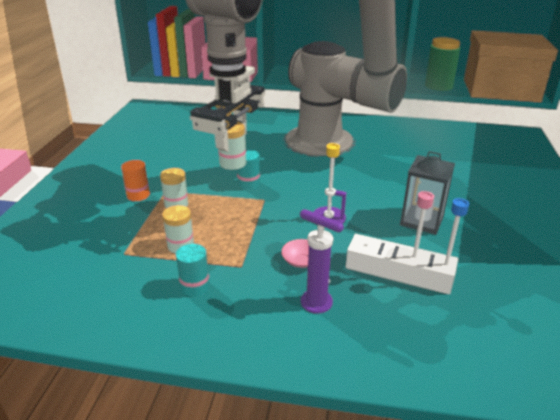

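The final picture shows the held tin at (232,145), upright and clear of everything. The other two tins stand at (174,190) and (178,230), the stick is seated at (333,150), and the bystanders look undisturbed.

```bash
python3 -c "
from cell import ticket
print(ticket.hand_in())"
```

```text
the job is handed in; nothing more can be done
None
```

The job is handed in: the yellow-cupped stick is seated in the stand, and the gripper holds the heaviest tin (about 0.55 kg, the others about 0.3 kg) upright about 16 cm up; the other two stand where they were and nothing else looks disturbed.

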